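Fit the legs to an upturned cabinet base

ROBOT

A 6-joint arm with a two-finger parallel gripper is mounted at the origin on a cart in front of the work surface, level with it; the furniture and walls round the work are solid. World frame = base frame: x ahead of the robot, y to its left, z up, the work surface at z = 0. Lengths are in m, angles in rad, forces in N, time in s.
With the tool pointing down it reaches from about 0.35 to 0.975 m from the base axis. Payload 4.9 kg.
Tool frame: the origin (TCP) lies at the very end of the fingers, on their centre line; the grasp point (between the pads) lies 19 mm behind it; z points along the fingers, y is the line along which they close (so a half turn about z gives the same grasp; the last joint's range is limited). The gripper opens to 85 mm and grips with 20 to 120 N. Pads are 22 mm wide; open, the fingers measure 114 mm over their backs; the gripper's body (76 mm by 85 mm) begins 54 mm behind the grasp point. The pads swing forward as they close: fully open they stand 13 mm farther back than shut.
Start: joints at [-1.444, 0.053, 1.613, -0, 1.476, -0.119], TCP at [0.152, -0.606, 0.206] pointing down, gripper open.
Joint ranges: [-3.01, 3.01], [-1.01, 2.22], [0.06, 2.58], [-1.02, 4.17], [0.09, 2.62], [-3.14, 3.14]. Speed limits (rad/s): [2.57, 2.57, 3.14, 3.14, 3.14, 3.14].

INTERFACE

Orientations are given as a unit quaternion [w, x, y, z].
In Python, from plant import manip, vision, order gives the robot as it stands.
- The arm moves only by the tool play_rows, never from a script. Its argument "steps" is a list that holds one entry, the list of rows, each a list of 6 numbers: the shift along the tool's x, y, z in mm, then the turn, a rotation vector about the tool's x, y, z in degrees. A call has 1 to 12 rows; each row is the pose to reach, as a shift and turn from the pose commanded when the call began, along the tool's axes at that moment; what a row does not reach only later rows make up. A row lasts 1/12 s, in which the tool goes at most 41.7 mm and 7.16 degrees, less where a joint would pass 70% of its speed; a pose out of reach is approached as far as the arm can. A call with a gripper value outside its range is refused whole. "claw" is the gripper's target within -1 to 1 (fully open at 1, half-way at 0, shut at -1), set as the call begins (left out, the last holds). The fingers move at their own pace and stop on an object; the grip force is fixed at half the most. Time passes only in rows, so rows that repeat a pose let the fingers close. It gives the time, the measured TCP pose, the force, the opening and the grip force at its end, in the units of the state.
- manip.state(): the state, without advancing time (a new reading comes with each control period).
- vision.grab_frame(name): name is "side" or "top" or "wrist"; returns (picture, depth): 384x512x3 uint8, blue, green, red; 384x512 float32, m along the optical axis (not along the pixel's ray), 0 where there is no reading.
- vision.camera_info(name): a dict with "K" (3x3 intrinsics, pixels), "eye" and "orientation" of the camera in the world; the wrist camera has in their place "T_tool_cam" (4x4, takes a point from camera to tool coordinates, whose origin is the TCP and whose axes are the flange's). Camera axes: x right, y down, z forward; pixel columns grow to the right and rows downward; lengths in m; the calibration is good to about 2 mm. A picture is of the moment at which its call begins: read the wrist's pose just before it. camera_info takes no time and is no camera call.
- order.job_done(): hands the job in; it is judged then, once.
The state is a dict: "time": time; "joint_pos": joint angles; "joint_vel": joint speeds; "joint_efforts": joint torques, N m; "tool_pos": TCP position; "tool_rot": TCP orientation; "contact_force": force on the tool from outside, world axes, zero at the start; "ft_torque": the same for the moment, N m; "gripper_width": opening from 0.0 (shut) to 1.0 (fully open); "grasp_force": force on a finger pad.
Only numpy, scipy, OpenCV 4.12 (cv2) and the standard library are available. Lean on these libraries where they do the work, as an engineer would, in place of code of your own. Each camera call takes 0.05 s, during which the arm holds its last target. There are 200 camera calls.

TASK

The base panel of a cabinet lies underside up, with four leg sockets; its front edge is the one with the white strip. Fit the four tall black legs, foot up, upright and fully home: the two with white plinth clips in the front sockets, each clip pointing out towards the front edge where the plinth board will be held, and the two plain ones in the back sockets. Leave the two short grey legs standing where they are.

Things in the scene. Friction and masses are not known exactly. Their poses are not given: they have to be found in the camera images.
- clip_leg_1_c (a point): Tall black leg with white clip (both alike), 70 g, standing on its spigot, foot disc on top; goes into a socket this way up. 100 mm tall. From the bottom: spigot 40 mm dia, 19 mm long, tapered end; collar 58 mm dia at 19 mm; sleeve 36 mm dia; foot disc 50 mm dia at 86 to 100 mm (grip here). Point: on the axis, 50 mm above the bottom; z up. Clip: 32 to 50 mm above the bottom, 40 mm wide, reaches 44 mm out along -x.
- clip_leg_2_c (a point): Tall black leg with white clip (both alike), 70 g, standing on its spigot, foot disc on top; goes into a socket this way up. 100 mm tall. From the bottom: spigot 40 mm dia, 19 mm long, tapered end; collar 58 mm dia at 19 mm; sleeve 36 mm dia; foot disc 50 mm dia at 86 to 100 mm (grip here). Point: on the axis, 50 mm above the bottom; z up. Clip: 32 to 50 mm above the bottom, 40 mm wide, reaches 44 mm out along -x.
- plain_leg_1_c (a point): Tall plain black leg, no clip (both alike), 70 g, standing on its spigot, foot disc on top; goes into a socket this way up. 100 mm tall. From the bottom: spigot 40 mm dia, 19 mm long, tapered end; collar 58 mm dia at 19 mm; sleeve 36 mm dia; foot disc 50 mm dia at 86 to 100 mm (grip here). Point: on the axis, 50 mm above the bottom; z up.
- plain_leg_2_c (a point): Tall plain black leg, no clip (both alike), 70 g, standing on its spigot, foot disc on top; goes into a socket this way up. 100 mm tall. From the bottom: spigot 40 mm dia, 19 mm long, tapered end; collar 58 mm dia at 19 mm; sleeve 36 mm dia; foot disc 50 mm dia at 86 to 100 mm (grip here). Point: on the axis, 50 mm above the bottom; z up.
- short_leg_1_c (a point): Short grey leg of another job, 60 mm tall, foot disc (50 mm dia) on top; stays where it stands. Point: on the axis, 30 mm above its bottom; z up.
- short_leg_2_c (a point): Short grey leg of another job, 60 mm tall, foot disc (50 mm dia) on top; stays where it stands. Point: on the axis, 30 mm above its bottom; z up.
- socket_front_left: Front left socket, near the panel's white strip: black cup 64 mm dia, 74 mm square flange. Point: centre of its underside, on the panel face 18 mm above the table; z up, -x to the front edge. Rim 26 mm above the point; mouth 53 mm dia, 43 mm from 7 mm down. A leg drops in freely; home = collar on the rim, the leg's point 57 mm above this one.
- socket_front_right: Front right socket, near the panel's white strip: black cup 64 mm dia, 74 mm square flange. Point: centre of its underside, on the panel face 18 mm above the table; z up, -x to the front edge. Rim 26 mm above the point; mouth 53 mm dia, 43 mm from 7 mm down. A leg drops in freely; home = collar on the rim, the leg's point 57 mm above this one.
- socket_back_left: Back left socket, far from the white strip; made and measured like the front left one, 140 mm behind it along its +x (+y is left, pairs 190 mm apart). The fixed panel: dark brown, 250 x 290 x 18 mm, its front long edge an 18 mm wide white strip. Point and axes as for the front sockets; leg home with its point 57 mm above this one.
- socket_back_right: Back right socket, far from the white strip; made and measured like the front right one, 140 mm behind it along its +x (+y is left, pairs 190 mm apart). The fixed panel: dark brown, 250 x 290 x 18 mm, its front long edge an 18 mm wide white strip. Point and axes as for the front sockets; leg home with its point 57 mm above this one.

How it is judged:
At the end, for the whole second after the job is handed in: Clip legs in both front sockets, plain tall legs in both back ones, released and at rest: within 6 mm of the socket's axis, 3.5 mm of home and 5 degrees of upright, clips within 35 degrees of straight to the front edge; the short grey legs stand within 30 mm of where they were (((horizontal distance between clip_leg_1_c and socket_front_left below 0.006 m and z of clip_leg_1_c in the frame of socket_front_left below 0.0605 m and angle between clip_leg_1_c's own z axis and vertical below 0.09 rad and x of socket_back_left in the frame of clip_leg_1_c above 0.112 m) or (horizontal distance between clip_leg_2_c and socket_front_left below 0.006 m and z of clip_leg_2_c in the frame of socket_front_left below 0.0605 m and angle between clip_leg_2_c's own z axis and vertical below 0.09 rad and x of socket_back_left in the frame of clip_leg_2_c above 0.112 m)) and ((horizontal distance between plain_leg_1_c and socket_back_left below 0.006 m and z of plain_leg_1_c in the frame of socket_back_left below 0.0605 m and angle between plain_leg_1_c's own z axis and vertical below 0.09 rad) or (horizontal distance between plain_leg_2_c and socket_back_left below 0.006 m and z of plain_leg_2_c in the frame of socket_back_left below 0.0605 m and angle between plain_leg_2_c's own z axis and vertical below 0.09 rad)) and ((horizontal distance between clip_leg_1_c and socket_front_right below 0.006 m and z of clip_leg_1_c in the frame of socket_front_right below 0.0605 m and angle between clip_leg_1_c's own z axis and vertical below 0.09 rad and x of socket_back_right in the frame of clip_leg_1_c above 0.112 m) or (horizontal distance between clip_leg_2_c and socket_front_right below 0.006 m and z of clip_leg_2_c in the frame of socket_front_right below 0.0605 m and angle between clip_leg_2_c's own z axis and vertical below 0.09 rad and x of socket_back_right in the frame of clip_leg_2_c above 0.112 m)) and ((horizontal distance between plain_leg_1_c and socket_back_right below 0.006 m and z of plain_leg_1_c in the frame of socket_back_right below 0.0605 m and angle between plain_leg_1_c's own z axis and vertical below 0.09 rad) or (horizontal distance between plain_leg_2_c and socket_back_right below 0.006 m and z of plain_leg_2_c in the frame of socket_back_right below 0.0605 m and angle between plain_leg_2_c's own z axis and vertical below 0.09 rad)) and linear speed of each of clip_leg_1, clip_leg_2, plain_leg_1, plain_leg_2 below 0.02 m/s and angular speed of each of clip_leg_1, clip_leg_2, plain_leg_1, plain_leg_2 below 0.2 rad/s and distance of each of short_leg_1_c, short_leg_2_c from where it was at the start of the episode below 0.03 m and angle between each of short_leg_1_c, short_leg_2_c's own z axis and vertical below 0.09 rad); the robot touches nothing.
It fails at once if a short grey leg is moved by more than 30 mm (distance of any of short_leg_1_c, short_leg_2_c from where it was at the start of the episode above 0.03 m).
It also fails if it takes over 115 s, if anything falls off the work surface, if the arm or the gripper's body presses on something with over 40 N, if the wrist force passes 120 N, or if a joint passes its speed limit or range.

## Working session

There is one attempt and no reset: what is moved stays moved. The work goes in short steps, Python scripts to look and compute and a tool call to move; the robot and the scene stay as the last step left them, time stands still between calls to the robot, and variables do not carry over. Pictures are saved under pics/ and viewed, at most 14 in all, crops included, and the job is handed in when it is done.

Besides the shell and the picture viewer there is one more tool, called after "Emit:" as name(argument=value, ...), one argument or row to a line, values as JSON. play_rows: Moves the arm, as the interface text tells. Its arguments: {"type":"object","properties":{"steps":{"type":"array"},"claw":{"type":"number"}},"required":["steps"]}

```bash
mkdir -p pics; ls; python3 - <<'E'
from plant import manip, vision
import cv2,numpy as np
s=manip.state();print(s['tool_pos'],s['tool_rot'],s['gripper_width'])
for n in ("top","side"):
    p,d=vision.grab_frame(n);cv2.imwrite(f'pics/{n}0.png',p);np.savez(f'{n}0.npz',p=p,d=d)
    i=vision.camera_info(n);print(n,i)
print(vision.camera_info('wrist'))
E
```

```text
pics
[ 0.15199989 -0.60552979  0.20474831] [-1.04339680e-03  9.92457625e-01  1.22583745e-01 -3.55428601e-06] 0.9989061156770687
top {'K': array([[416.75217484,   0.        , 256.95434865],
       [  0.        , 416.75217484, 187.3962606 ],
       [  0.        ,   0.        ,   1.        ]]), 'eye': array([0.32199811, 0.04853503, 1.19488157]), 'orientation': array([ 0.07193396, -0.70306867,  0.70464224, -0.06323977])}
side {'K': array([[398.58764643,   0.        , 259.93516899],
       [  0.        , 398.58764643, 184.2586397 ],
       [  0.        ,   0.        ,   1.        ]]), 'eye': array([0.51754346, 0.98256313, 0.52693228]), 'orientation': array([ 0.00388799, -0.0276626 ,  0.84182888, -0.53902115])}
{'K': array([[279.05099135,   0.        , 255.25523449],
       [  0.        , 279.05099135, 192.0780139 ],
       [  0.        ,   0.        ,   1.        ]]), 'T_tool_cam': array([[ 3.19754799e-04, -9.53239030e-01, -3.02217221e-01,
         7.79700668e-02],
       [ 9.99999707e-01,  9.43967466e-05,  7.60287721e-04,
        -3.39699707e-04],
       [-6.96207607e-04, -3.02217376e-01,  9.53238781e-01,
        -1.68085531e-01],
       [ 0.00000000e+00,  0.00000000e+00,  0.00000000e+00,
         1.00000000e+00]])}
```

View pics/top0.png

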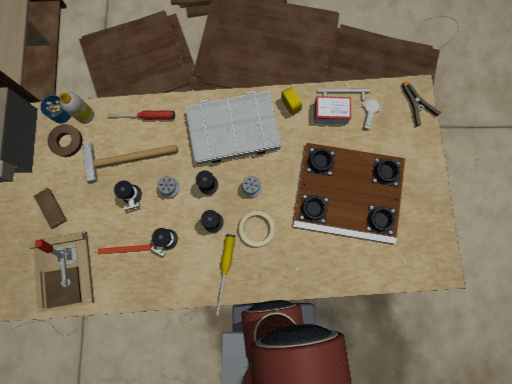

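View pics/side0.png

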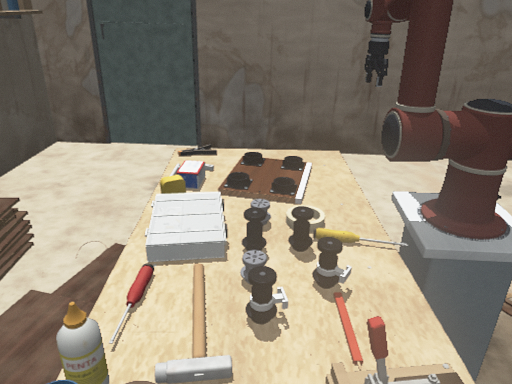

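The top view shows clip legs at (123,190) and (165,238), plain legs at (206,183) and (212,221), short grey legs at (168,187) and (251,186). The sockets are at (321,160) and (387,171) at the back, (314,208) and (382,219) at the front, with the white strip towards the robot. The side view agrees.

```bash
cat > h.py <<'E'
import numpy as np, cv2
from plant import manip, vision
from scipy.spatial.transform import Rotation as R
def rot(q): return R.from_quat([q[1],q[2],q[3],q[0]]).as_matrix()
def cloud(d,K,Rm,t):
    v,u=np.mgrid[:d.shape[0],:d.shape[1]]
    c=np.stack([(u-K[0,2])/K[0,0]*d,(v-K[1,2])/K[1,1]*d,d],-1)
    w=c@Rm.T+t; w[d<=0]=np.nan; return w
def circ(p):
    (c,r)=cv2.minEnclosingCircle((p[:,:2]*1000).astype(np.float32)); return np.array(c)/1000,r/1000
def topcloud(p=None,d=None):
    if d is None: p,d=vision.grab_frame('top')
    i=vision.camera_info('top'); return p,cloud(d,i['K'],rot(i['orientation']),i['eye'])
def wristcloud():
    s=manip.state(); p,d=vision.grab_frame('wrist'); i=vision.camera_info('wrist'); T=i['T_tool_cam']
    Rt=rot(s['tool_rot']); return p,cloud(d,i['K'],Rt@T[:3,:3],Rt@T[:3,3]+s['tool_pos'])
def near(w,c,z0,z1,r):
    m=(w[...,2]>z0)&(w[...,2]<z1)&(np.hypot(w[...,0]-c[0],w[...,1]-c[1])<r); return m
E
python3 - <<'E'
from h import *
f=np.load('top0.npz');p,w=topcloud(f['p'],f['d'])
print('table',np.nanmedian(w[260:290,320:420,2]),np.nanmedian(w[220:280,110:140,2]))
for n,u,v in [('c1',123,190),('c2',165,238),('p1',206,183),('p2',212,221),('s1',168,187),('s2',251,186)]:
    c=w[v,u]; zt=.06 if n[0]=='s' else .1
    m=near(w,c,zt-.012,zt+.01,.04);q=w[m];cc,r=circ(q)
    print(n,c.round(3),'cen',cc.round(4),'mean',q.mean(0).round(4),'r',round(r,4),m.sum(),'reach',np.hypot(*cc).round(3))
    if n[0]=='c':
        k=near(w,cc,.02,.06,.055)&(p.min(2)>140); q=w[k]; k=q.mean(0)-[*cc,0]; print('   clip dir',np.degrees(np.arctan2(k[1],k[0])).round(1),k.round(3),len(q))
for n,u,v in [('BL',321,160),('BR',387,171),('FL',314,208),('FR',382,219)]:
    c=w[v,u]; m=near(w,c,.036,.052,.05);q=w[m];cc,r=circ(q)
    print(n,c.round(3),'cen',cc.round(4),'mean',q.mean(0).round(4),'r',round(r,4),m.sum(),'reach',np.hypot(*cc).round(3))
E
```

```text
table 0.0019814315952679795 0.0029952437897540207
c1 [0.528 0.421 0.103] cen [0.5302 0.4229] mean [0.5296 0.4218 0.1025] r 0.0248 276 reach 0.678
   clip dir -155.9 [-0.025 -0.011  0.05 ] 80
c2 [0.4   0.304 0.097] cen [0.4025 0.3155] mean [0.4024 0.3145 0.1024] r 0.0252 289 reach 0.511
   clip dir 166.8 [-0.025  0.006  0.051] 54
p1 [0.546 0.199 0.101] cen [0.5569 0.2045] mean [0.5561 0.2041 0.1022] r 0.0246 271 reach 0.593
p2 [0.444 0.18  0.103] cen [0.4497 0.1881] mean [0.4494 0.1876 0.1024] r 0.0248 279 reach 0.487
s1 [0.543 0.309 0.064] cen [0.5494 0.316 ] mean [0.5494 0.3152 0.0623] r 0.025 253 reach 0.634
s2 [0.545 0.079 0.066] cen [0.5503 0.0808] mean [0.5494 0.0806 0.0625] r 0.0248 255 reach 0.556
BL [ 0.629 -0.122  0.025] cen [ 0.6255 -0.1188] mean [ 0.6261 -0.1194  0.0441] r 0.0358 242 reach 0.637
BR [ 0.596 -0.311  0.024] cen [ 0.592  -0.3062] mean [ 0.5943 -0.3072  0.0439] r 0.0348 249 reach 0.666
FL [ 0.489 -0.098  0.026] cen [ 0.4875 -0.094 ] mean [ 0.4889 -0.0959  0.0444] r 0.0344 240 reach 0.496
FR [ 0.457 -0.289  0.023] cen [ 0.4585 -0.283 ] mean [ 0.4565 -0.2828  0.0443] r 0.0343 252 reach 0.539
```

```bash
cat >> h.py <<'E'
def go(*tg, yaw=14.0):
    """tool-frame rows from the present pose to each (x,y,z[,yaw]) target, tool down, tool x at yaw deg"""
    s=manip.state(); Rt=rot(s['tool_rot'])
    print('t',round(s['time'],2),'pos',np.round(s['tool_pos'],4),'yaw',np.degrees(np.arctan2(Rt[1,0],Rt[0,0])).round(2),'w',round(s['gripper_width'],3),'F',np.round(s['contact_force'],1),'g',round(s['grasp_force'],1))
    for t in tg:
        a=np.radians(t[3] if len(t)>3 else yaw)
        Rg=np.array([[np.cos(a),np.sin(a),0],[np.sin(a),-np.cos(a),0],[0,0,-1]])
        d=Rt.T@(np.array(t[:3])-s['tool_pos'])*1000; r=R.from_matrix(Rt.T@Rg).as_rotvec(degrees=True)
        print(t,'->',d.round(1).tolist(),r.round(2).tolist(),'rows',int(np.ceil(np.linalg.norm(d)/41.7)))
E
python3 - <<'E'
from h import *
go((.45,-.3,.2),(.45,.05,.2),(.45,.188,.2))
E
```

```text
t 0.1 pos [ 0.152  -0.6056  0.2049] yaw 14.08 w 0.998 F [ 1.  -0.9  0.2] g 0.0
(0.45, -0.3, 0.2) -> [363.4, -223.9, 5.4] [-0.11, -0.01, 0.08] rows 11
(0.45, 0.05, 0.2) -> [448.6, -563.4, 6.0] [-0.11, -0.01, 0.08] rows 18
(0.45, 0.188, 0.2) -> [482.1, -697.2, 6.3] [-0.11, -0.01, 0.08] rows 21
```

Emit:
play_rows(
  steps=[
    [[363, -224, 5, 0, 0, 0], [363, -224, 5, 0, 0, 0], [363, -224, 5, 0, 0, 0], [363, -224, 5, 0, 0, 0], [363, -224, 5, 0, 0, 0], [363, -224, 5, 0, 0, 0], [363, -224, 5, 0, 0, 0], [363, -224, 5, 0, 0, 0], [363, -224, 5, 0, 0, 0], [363, -224, 5, 0, 0, 0], [482, -697, 6, 0, 0, 0], [482, -697, 6, 0, 0, 0]],
  ],
  claw=1,
)

```text
time: 1.1
tool_pos: [0.4445, -0.2224, 0.2]
tool_rot: [-0.001, 0.992, 0.123, -0.001]
contact_force: [1.1, 0.5, 0.4]
gripper_width: 0.995
grasp_force: 0.0
```

```bash
python3 -c "
from h import *
go((.45,.188,.2),(.37,.19,.22))"
```

```text
t 1.1 pos [ 0.4445 -0.2224  0.2   ] yaw 14.12 w 0.995 F [1.1 0.5 0.4] g 0.0
(0.45, 0.188, 0.2) -> [105.5, -396.6, 0.5] [-0.1, 0.07, 0.12] rows 10
(0.37, 0.19, 0.22) -> [28.4, -418.1, -19.4] [-0.1, 0.07, 0.12] rows 11
```

Emit:
play_rows(
  steps=[
    [[105, -397, 0, 0, 0, 0], [105, -397, 0, 0, 0, 0], [105, -397, 0, 0, 0, 0], [105, -397, 0, 0, 0, 0], [105, -397, 0, 0, 0, 0], [105, -397, 0, 0, 0, 0], [105, -397, 0, 0, 0, 0], [105, -397, 0, 0, 0, 0], [105, -397, 0, 0, 0, 0], [105, -397, 0, 0, 0, 0], [105, -397, 0, 0, 0, 0], [105, -397, 0, 0, 0, 0]],
  ],
)

```text
time: 2.1
tool_pos: [0.4485, 0.1877, 0.2003]
tool_rot: [0.0, 0.992, 0.125, -0.001]
contact_force: [-0.4, -0.8, -0.3]
gripper_width: 1.002
grasp_force: 0.0
```

```bash
python3 - <<'E'
from h import *
p,w=wristcloud();cv2.imwrite('pics/w1.png',p)
for n,c in [('p2',(.4497,.188)),('p1',(.557,.2045)),('c2',(.4025,.3155))]:
    q=w[near(w,c,.088,.11,.04)]
    if len(q): print(n,circ(q),q.mean(0),len(q))
go((.45,.188,.07),(.45,.188,.072))
E
```

```text
p2 (array([0.45146469, 0.18646175]), 0.025092512130737304) [0.45302264 0.18648873 0.10003613] 1884
p1 (array([0.55886188, 0.20270932]), 0.024872703552246092) [0.55899658 0.20296188 0.10019387] 2654
c2 (array([0.40421405, 0.31340991]), 0.025135231018066407) [0.40645353 0.31173993 0.09963548] 1913
t 2.15 pos [0.4487 0.1865 0.2004] yaw 14.18 w 0.997 F [-0.1 -0.3 -0.4] g 0.0
(0.45, 0.188, 0.07) -> [1.8, -1.2, 130.4] [0.03, 0.07, 0.18] rows 4
(0.45, 0.188, 0.072) -> [1.8, -1.2, 128.4] [0.03, 0.07, 0.18] rows 4
```

View pics/w1.png

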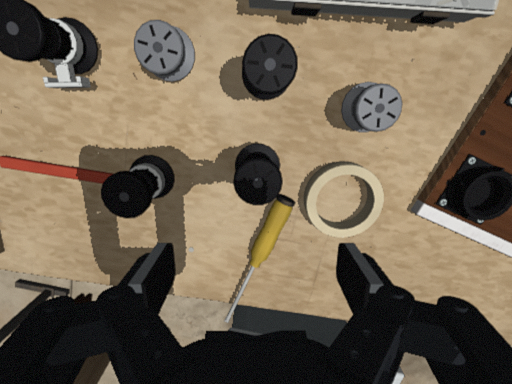

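The wrist view shows p2's disc at (257,182), in line between the fingers. c1's clip tip is at (66,82), and the measured heights agree with 100 mm.

Emit:
play_rows(
  steps=[
    [[2, 0, 42, 0, 0, 0], [2, 0, 84, 0, 0, 0], [2, 0, 115, 0, 0, 0], [2, 0, 130, 0, 0, 0], [2, 0, 130, 0, 0, 0], [2, 0, 130, 0, 0, 0]],
  ],
)

```text
time: 2.65
tool_pos: [0.4507, 0.1853, 0.0702]
tool_rot: [0.0, 0.993, 0.121, -0.001]
contact_force: [0.4, 0.4, 0.3]
gripper_width: 1.001
grasp_force: 0.0
```

Emit:
play_rows(
  steps=[
    [[0, 0, 0, 0, 0, 0], [0, 0, 0, 0, 0, 0], [0, 0, 0, 0, 0, 0], [0, 0, 0, 0, 0, 0], [0, 0, 0, 0, 0, 0], [0, 0, 0, 0, 0, 0], [0, 0, 0, 0, 0, 0], [0, 0, 0, 0, 0, 0], [0, 0, 0, 0, 0, 0], [0, 0, 0, 0, 0, 0]],
  ],
  claw=-1,
)

```text
time: 3.48
tool_pos: [0.4578, 0.1875, 0.0789]
tool_rot: [0.0, 0.992, 0.123, 0.007]
contact_force: [0.7, -3.3, 21.4]
gripper_width: 0.006
grasp_force: 11.2
```

Emit:
play_rows(
  steps=[
    [[0, 0, -40, 0, 0, 0], [0, 0, -80, 0, 0, 0], [0, 0, -120, 0, 0, 0], [0, 0, -130, 0, 0, 0], [0, 0, -130, 0, 0, 0], [0, 0, -130, 0, 0, 0]],
  ],
)

```text
time: 3.98
tool_pos: [0.4515, 0.1869, 0.2017]
tool_rot: [-0.0, 0.992, 0.123, 0.001]
contact_force: [0.1, -0.1, -0.4]
gripper_width: 0.0
grasp_force: 0.0
```

```bash
python3 - <<'E'
from h import *
p,d=vision.grab_frame('side');cv2.imwrite('pics/s1.png',p[130:,150:450])
go((.6255,-.119,.22))
E
```

```text
t 4.03 pos [0.4505 0.1866 0.1998] yaw 14.09 w 0.002 F [-0.2  0.3 -0.4] g 0.0
(0.6255, -0.119, 0.22) -> [95.3, 339.0, -20.4] [-0.0, 0.08, 0.09] rows 9
```

View pics/s1.png

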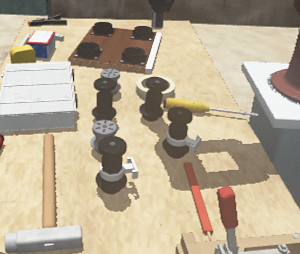

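The side view shows all legs standing; the fingers closed without holding p2. I'll look again before trying once more.

```bash
python3 - <<'E'
from h import *
f=np.load('top0.npz');
p,w=topcloud()
q=w[near(w,(.45,.188),.09,.11,.06)]; print('top disc-height pts',len(q)) 
for n,c in [('p2',(.4497,.188))]:
    q=w[near(w,c,.01,.125,.06)];print(len(q),circ(q),q.mean(0))
cv2.imwrite('pics/t2.png',cv2.resize(p[130:290,80:290],None,fx=3,fy=3))
p,w=wristcloud();cv2.imwrite('pics/w2.png',p)
q=w[near(w,(.45,.187),.088,.11,.06)]; print('wrist',len(q),circ(q) if len(q) else '')
E
```

```text
top disc-height pts 127
144 (array([0.42590704, 0.17904141]), 0.04021144104003906) [0.43034109 0.19447942 0.09402274]
wrist 1832 (array([0.44147952, 0.18832672]), 0.025137012481689452)
```

View pics/w2.png

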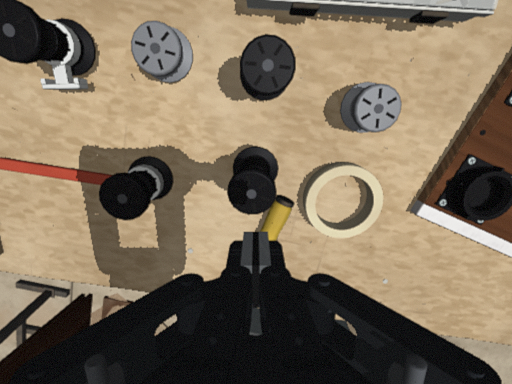

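The wrist view shows p2 standing at about (252,192), shifted roughly 10 mm towards -x, with the shut fingertips at (257,235). It slipped out of the grip, so I'll measure the finger geometry at a 50 mm opening.

Emit:
play_rows(
  steps=[
    [[0, 0, 0, 0, 0, 0], [0, 0, 0, 0, 0, 0], [0, 0, 0, 0, 0, 0], [0, 0, 0, 0, 0, 0], [0, 0, 0, 0, 0, 0], [0, 0, 0, 0, 0, 0]],
  ],
  claw=0.18,
)

```text
time: 4.63
tool_pos: [0.4511, 0.1867, 0.2009]
tool_rot: [0.0, 0.992, 0.123, -0.0]
contact_force: [0.2, -0.5, -0.8]
gripper_width: 0.591
grasp_force: 0.0
```

```bash
python3 - <<'E'
from h import *
T=vision.camera_info('wrist')['T_tool_cam'];K=vision.camera_info('wrist')['K']
p,d=vision.grab_frame('wrist');s=manip.state();print(s['gripper_width'],s['tool_pos'])
w=cloud(d,K,T[:3,:3],T[:3,3])*1000
m=(d>0)&(w[...,2]<20)&(w[...,2]>-80)&(abs(w[...,0])<60)
q=w[m]
for a in range(-80,20,5):
    r=q[(q[:,2]>=a)&(q[:,2]<a+5)]
    if len(r):
        L=r[r[:,1]<0];G=r[r[:,1]>=0]
        f=lambda r:(r[:,:2].min(0).round(),r[:,:2].max(0).round(),len(r)) if len(r) else ''
        print(a,f(L),f(G))
cv2.imwrite('pics/w3.png',p[200:])
E
```

```text
0.5915826149226925 [0.4511845  0.18671894 0.20093219]
-80 (array([-11., -57.]), array([ 15., -25.]), 678) (array([-11.,  24.]), array([15., 57.]), 684)
-75 (array([  4., -55.]), array([ 15., -27.]), 337) (array([ 4., 26.]), array([15., 54.]), 332)
-70 (array([-10., -42.]), array([ 13., -25.]), 335) (array([-10.,  25.]), array([13., 42.]), 330)
-65 (array([-10., -39.]), array([ 12., -25.]), 211) (array([-11.,  25.]), array([13., 38.]), 222)
-60 (array([-11., -39.]), array([ 12., -25.]), 252) (array([-11.,  25.]), array([12., 39.]), 250)
-55 (array([-11., -39.]), array([ 12., -25.]), 228) (array([-10.,  25.]), array([12., 39.]), 224)
-50 (array([-10., -39.]), array([ 12., -25.]), 210) (array([-10.,  25.]), array([12., 39.]), 207)
-45 (array([-10., -39.]), array([ 12., -25.]), 188) (array([-10.,  25.]), array([12., 39.]), 181)
-40 (array([-10., -39.]), array([ 12., -25.]), 150) (array([-10.,  25.]), array([12., 39.]), 169)
-35 (array([-10., -32.]), array([ 12., -25.]), 88) (array([-9., 25.]), array([12., 31.]), 83)
-30 (array([ -9., -26.]), array([  9., -25.]), 17) (array([-9., 25.]), array([10., 25.]), 11)
```

View pics/w3.png

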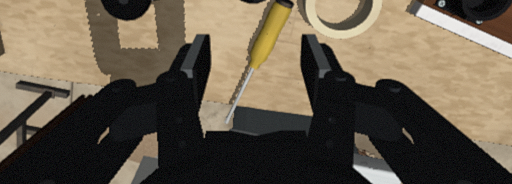

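The view shows the fingertips stopping about 28 mm short of the TCP at this opening, so the first grip caught only the disc's top edge. I'll grip with the TCP at z≈0.047.

```bash
python3 - <<'E'
from h import *
go((.4415,.188,.047))
E
```

```text
t 4.68 pos [0.4512 0.1867 0.2009] yaw 14.08 w 0.592 F [-0.4 -0.2  0.3] g 0.0
(0.4415, 0.188, 0.047) -> [-9.1, -3.6, 153.9] [-0.0, -0.0, 0.08] rows 4
```

Emit:
play_rows(
  steps=[
    [[-9, -3, 0, 0, 0, 0], [-9, -3, 0, 0, 0, 0], [-9, -3, 0, 0, 0, 0], [-9, -3, 40, 0, 0, 0], [-9, -3, 80, 0, 0, 0], [-9, -3, 120, 0, 0, 0], [-9, -3, 145, 0, 0, 0], [-9, -3, 153, 0, 0, 0], [-9, -3, 153, 0, 0, 0]],
  ],
  claw=1,
)

```text
time: 5.43
tool_pos: [0.4396, 0.1869, 0.0455]
tool_rot: [0.0, 0.992, 0.123, -0.003]
contact_force: [0.8, 0.5, 1.0]
gripper_width: 0.998
grasp_force: 0.0
```

Emit:
play_rows(
  steps=[
    [[0, 0, 0, 0, 0, 0], [0, 0, 0, 0, 0, 0], [0, 0, 0, 0, 0, 0], [0, 0, 0, 0, 0, 0], [0, 0, 0, 0, 0, 0], [0, 0, 0, 0, 0, 0], [0, 0, 0, 0, 0, 0]],
  ],
  claw=-1,
)

```text
time: 6.02
tool_pos: [0.4442, 0.1882, 0.0511]
tool_rot: [-0.001, 0.992, 0.123, 0.003]
contact_force: [-0.1, 0.8, 6.1]
gripper_width: 0.555
grasp_force: 61.2
```

Emit:
play_rows(
  steps=[
    [[0, 0, -40, 0, 0, 0], [0, 0, -80, 0, 0, 0], [0, 0, -120, 0, 0, 0], [0, 0, -155, 0, 0, 0], [0, 0, -155, 0, 0, 0], [0, 0, -155, 0, 0, 0]],
  ],
)

```text
time: 6.52
tool_pos: [0.4436, 0.1879, 0.2071]
tool_rot: [-0.0, 0.992, 0.123, 0.004]
contact_force: [-0.1, -0.4, -1.6]
gripper_width: 0.552
grasp_force: 62.3
```

```bash
python3 - <<'E'
from h import *
p,d=vision.grab_frame('side')
i=vision.camera_info('side');w=cloud(d,i['K'],rot(i['orientation']),i['eye'])
t=manip.state()['tool_pos']
q=w[near(w,t,.05,.26,.045)&(p.max(2)<90)]
for a in np.arange(.06,.26,.01):
    r=q[(q[:,2]>=a)&(q[:,2]<a+.01)]
    if len(r): print(a.round(2),np.round([r[:,0].min(),r[:,0].max(),r[:,1].max()],3),len(r))
cv2.imwrite('pics/s2.png',cv2.resize(p[90:290,230:400],None,fx=3,fy=3))
go((.6255,-.119,.21))
E
```

```text
0.15 [0.443 0.454 0.207] 4
0.16 [0.434 0.471 0.208] 58
0.17 [0.426 0.48  0.217] 149
0.18 [0.434 0.472 0.208] 77
0.19 [0.434 0.468 0.207] 74
0.2 [0.434 0.469 0.208] 77
0.21 [0.433 0.469 0.208] 64
0.22 [0.434 0.468 0.209] 82
0.23 [0.431 0.46  0.222] 24
0.24 [0.428 0.472 0.226] 70
0.25 [0.427 0.474 0.228] 169
t 6.57 pos [0.4421 0.1876 0.2042] yaw 14.08 w 0.562 F [ 0.4  0.3 -1.1] g 62.3
(0.6255, -0.119, 0.21) -> [103.3, 342.0, -5.5] [0.0, -0.14, 0.08] rows 9
```

View pics/s2.png

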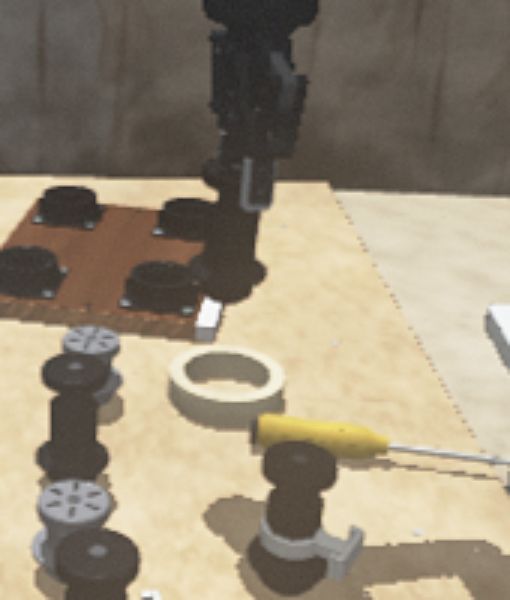

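The side view shows the leg held upright and clear of the table. Its apparent x is 9 mm off the TCP, so I'll check the side camera's bias against the standing legs.

```bash
python3 - <<'E'
from h import *
p,d=vision.grab_frame('side')
i=vision.camera_info('side');w=cloud(d,i['K'],rot(i['orientation']),i['eye'])
for c in [(.4035,.3145),(.558,.2035),(.5302,.4229)]:
    for z0,z1 in [(.06,.08),(.092,.098),(.021,.026)]:
        q=w[near(w,c,z0,z1,.045)&(p.max(2)<90)]; 
        if len(q): print(c,z0,np.round([q[:,0].min(),q[:,0].max(),(q[:,0].min()+q[:,0].max())/2],4))
t=manip.state()['tool_pos']; print(t)
q=w[near(w,t,.19,.22,.045)&(p.max(2)<90)];print(q[:,0].min(),q[:,0].max())
pw,ww=wristcloud(); 
T=vision.camera_info('wrist'); d2=None
E
```

```text
(0.4035, 0.3145) 0.06 [0.3884 0.4228 0.4056]
(0.4035, 0.3145) 0.092 [0.3826 0.428  0.4053]
(0.4035, 0.3145) 0.021 [0.3814 0.4312 0.4063]
(0.558, 0.2035) 0.06 [0.5418 0.5757 0.5588]
(0.558, 0.2035) 0.092 [0.5356 0.5817 0.5587]
(0.558, 0.2035) 0.021 [0.5333 0.5852 0.5593]
(0.5302, 0.4229) 0.06 [0.5155 0.5495 0.5325]
(0.5302, 0.4229) 0.092 [0.5097 0.5568 0.5332]
(0.5302, 0.4229) 0.021 [0.5069 0.5594 0.5332]
[0.44120221 0.18730888 0.20232341]
0.4315683887259904 0.46805976254063886
```

```bash
cat >> h.py <<'E'
def sidecloud():
    p,d=vision.grab_frame('side'); i=vision.camera_info('side'); return p,cloud(d,i['K'],rot(i['orientation']),i['eye'])
def heldleg(zb):
    """axis of the leg in the side camera: sleeve between 24 and 75 mm over its bottom zb"""
    p,w=sidecloud(); t=manip.state()['tool_pos']
    q=w[near(w,t,zb+.054,zb+.072,.045)&(p.max(2)<90)]
    x=(q[:,0].min()+q[:,0].max())/2; e=vision.camera_info('side')['eye']
    mid=q[abs(q[:,0]-x)<.006]; f=np.median(mid[:,:2],0); u=f-e[:2]; u/=np.linalg.norm(u)
    print('leg axis (side)',(f+.018*u).round(4),'xmid',x.round(4),'width',np.ptp(q[:,0]).round(4),'tcp',np.round(t,4),'zmin',np.nanmin(w[near(w,t,zb-.03,zb+.05,.04)][:,2]).round(3)); return f+.018*u
E
python3 - <<'E'
from h import *
heldleg(.155)
go((.6195,-.120,.2))
E
```

```text
leg axis (side) [0.4473 0.1836] xmid 0.4486 width 0.0339 tcp [0.4405 0.1871 0.2008] zmin 0.149
t 6.72 pos [0.4405 0.1871 0.2008] yaw 14.08 w 0.552 F [-0.1  0.2 -1.2] g 62.3
(0.6195, -0.12, 0.2) -> [98.9, 341.5, 0.5] [0.0, 0.21, 0.08] rows 9
```

Emit:
play_rows(
  steps=[
    [[99, 341, 0, 0, 0, 0], [99, 341, 0, 0, 0, 0], [99, 341, 0, 0, 0, 0], [99, 341, 0, 0, 0, 0], [99, 341, 0, 0, 0, 0], [99, 341, 0, 0, 0, 0], [99, 341, 0, 0, 0, 0], [99, 341, 0, 0, 0, 0], [99, 341, 0, 0, 0, 0], [99, 341, 60, 0, 0, 0], [99, 341, 60, 0, 0, 0], [99, 341, 60, 0, 0, 0]],
  ],
)

```text
time: 7.72
tool_pos: [0.6158, -0.1184, 0.134]
tool_rot: [-0.003, 0.992, 0.122, -0.007]
contact_force: [-1.4, 0.0, -2.1]
gripper_width: 0.557
grasp_force: 62.4
```

```bash
python3 - <<'E'
from h import *
p,w=sidecloud()
for n,c in [('BL',(.6258,-.119)),('FL',(.488,-.095))]:
    q=w[near(w,c,.040,.050,.045)&(p.max(2)<90)]; print(n,len(q),(q.min(0)+q.max(0))[:2]/2,np.ptp(q,0))
heldleg(.094)
pw,ww=wristcloud();cv2.imwrite('pics/w4.png',pw)
for n,c in [('BL',(.6258,-.119)),('FL',(.488,-.095)),('BR',(.593,-.3065)),('FR',(.4575,-.283))]:
    q=ww[near(ww,c,.037,.050,.042)]
    if len(q): print('wrist',n,circ(q),len(q))
go((.6195,-.12,.2),)
E
```

```text
BL 74 [ 0.62866006 -0.12074474] [0.06064038 0.0664977  0.00520012]
FL 78 [ 0.4910672  -0.09628855] [0.06206684 0.06441639 0.00451547]
leg axis (side) [ 0.6284 -0.1236] xmid 0.6247 width 0.0371 tcp [ 0.6193 -0.1188  0.1405] zmin 0.086
wrist BL (array([ 0.63383215, -0.11947561]), 0.03361053466796875) 867
wrist FL (array([ 0.47319528, -0.11343916]), 0.021993144989013672) 368
wrist BR (array([ 0.59519043, -0.30680811]), 0.0346351432800293) 1683
wrist FR (array([ 0.43678711, -0.30263953]), 0.015942651748657225) 283
t 7.87 pos [ 0.6206 -0.119   0.1429] yaw 14.1 w 0.553 F [ 0.6 -0.9  0. ] g 62.4
(0.6195, -0.12, 0.2) -> [-1.4, 0.7, -57.1] [-0.02, 0.03, 0.1] rows 2
```

View pics/w4.png

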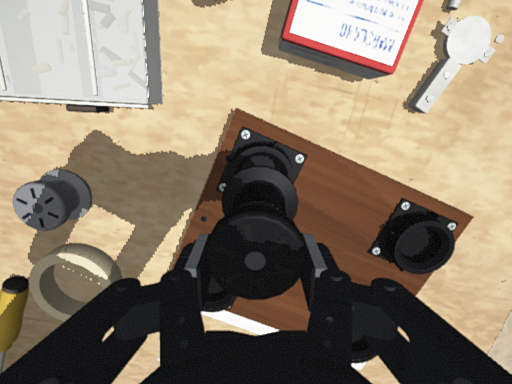

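The wrist view shows the held disc at (255,260) upright, over the back-left socket whose flange is at (262,165). Alignment is within about 3 mm, so I'll lower it.

Emit:
play_rows(
  steps=[
    [[2, -2, 20, 0, 0, 0], [2, -2, 40, 0, 0, 0], [2, -2, 50, 0, 0, 0], [2, -2, 60, 0, 0, 0], [2, -2, 65, 0, 0, 0], [2, -2, 65, 0, 0, 0], [2, -2, 65, 0, 0, 0]],
  ],
)

```text
time: 8.45
tool_pos: [0.6225, -0.1175, 0.0785]
tool_rot: [0.001, 0.992, 0.123, 0.0]
contact_force: [-0.7, -1.8, -2.7]
gripper_width: 0.557
grasp_force: 62.7
```

```bash
python3 - <<'E'
from h import *
heldleg(.027); go((.6215,-.117,.073))
E
```

```text
leg axis (side) [ 0.6313 -0.1202] xmid 0.628 width 0.0305 tcp [ 0.6225 -0.1175  0.0786] zmin 0.014
t 8.5 pos [ 0.6225 -0.1175  0.0786] yaw 14.08 w 0.558 F [-0.  -4.  -2.1] g 62.7
(0.6215, -0.117, 0.073) -> [-0.9, -0.7, 5.6] [0.09, -0.03, 0.08] rows 1
```

Emit:
play_rows(
  steps=[
    [[0, 0, 3, 0, 0, 0], [0, 0, 5, 0, 0, 0], [0, 0, 5, 0, 0, 0]],
  ],
)

```text
time: 8.75
tool_pos: [0.6241, -0.1175, 0.0769]
tool_rot: [0.001, 0.992, 0.123, 0.002]
contact_force: [-3.7, -2.1, 9.4]
gripper_width: 0.552
grasp_force: 63.9
```

Emit:
play_rows(
  steps=[
    [[0, 0, 0, 0, 0, 0], [0, 0, 0, 0, 0, 0], [0, 0, 0, 0, 0, 0], [0, 0, 0, 0, 0, 0], [0, 0, -40, 0, 0, 0], [0, 0, -80, 0, 0, 0], [0, 0, -120, 0, 0, 0], [0, 0, -130, 0, 0, 0]],
  ],
  claw=1,
)

```text
time: 9.42
tool_pos: [0.6255, -0.1175, 0.2113]
tool_rot: [0.002, 0.992, 0.123, 0.005]
contact_force: [0.7, 0.9, 1.3]
gripper_width: 0.999
grasp_force: 0.0
```

```bash
python3 - <<'E'
from h import *
p,w=wristcloud()
q=w[near(w,(.628,-.119),.1,.145,.05)]; print('placed disc',circ(q),np.percentile(q[:,2],[5,50,95]),len(q))
go((.552,.203,.2))
E
```

```text
placed disc (array([ 0.62817908, -0.12015893]), 0.025010889053344726) [0.12325724 0.12521546 0.12643331] 2059
t 9.47 pos [ 0.6257 -0.1175  0.2112] yaw 14.1 w 0.997 F [0.6 0.3 1.6] g 0.0
(0.552, 0.203, 0.2) -> [6.5, -328.9, 9.3] [0.34, -0.61, 0.1] rows 8
```

The plain leg is home in the back-left socket, with its top at 0.125 as it should be. Next is p1.

```bash
python3 - <<'E'
from h import *
go((.559,.203,.2))
E
```

```text
t 9.47 pos [ 0.6257 -0.1175  0.2112] yaw 14.1 w 0.997 F [0.6 0.3 1.6] g 0.0
(0.559, 0.203, 0.2) -> [13.3, -327.2, 9.4] [0.34, -0.61, 0.1] rows 8
```

Emit:
play_rows(
  steps=[
    [[13, -327, 9, 0, 0, 0], [13, -327, 9, 0, 0, 0], [13, -327, 9, 0, 0, 0], [13, -327, 9, 0, 0, 0], [13, -327, 9, 0, 0, 0], [13, -327, 9, 0, 0, 0], [13, -327, 9, 0, 0, 0], [13, -327, 9, 0, 0, 0], [13, -327, 9, 0, 0, 0], [13, -327, 9, 0, 0, 0], [13, -327, 9, 0, 0, 0]],
  ],
)

```text
time: 10.38
tool_pos: [0.5548, 0.2032, 0.1928]
tool_rot: [0.0, 0.992, 0.123, -0.001]
contact_force: [0.4, -0.5, -0.1]
gripper_width: 1.005
grasp_force: 0.0
```

```bash
python3 - <<'E'
from h import *
p,w=wristcloud()
q=w[near(w,(.558,.203),.09,.11,.045)]; c,r=circ(q); print('p1',c,r,len(q))
go((*c,.047))
E
```

```text
p1 [0.55915387 0.20292619] 0.024925046920776368 1979
t 10.43 pos [0.5551 0.2026 0.1931] yaw 14.03 w 0.998 F [ 0.3 -1.   0.3] g 0.0
(np.float64(0.5591538696289062), np.float64(0.20292619323730468), 0.047) -> [4.2, 0.6, 146.1] [0.02, 0.07, 0.03] rows 4
```

Emit:
play_rows(
  steps=[
    [[4, 0, 40, 0, 0, 0], [4, 0, 80, 0, 0, 0], [4, 0, 120, 0, 0, 0], [4, 0, 140, 0, 0, 0], [4, 0, 146, 0, 0, 0], [4, 0, 146, 0, 0, 0], [4, 0, 146, 0, 0, 0], [4, 0, 146, 0, 0, 0]],
  ],
)

```text
time: 11.1
tool_pos: [0.5614, 0.2045, 0.0508]
tool_rot: [-0.0, 0.993, 0.122, 0.002]
contact_force: [-0.5, -0.2, 0.7]
gripper_width: 1.001
grasp_force: 0.0
```

Emit:
play_rows(
  steps=[
    [[0, 0, 0, 0, 0, 0], [0, 0, 0, 0, 0, 0], [0, 0, 0, 0, 0, 0], [0, 0, 0, 0, 0, 0], [0, 0, 0, 0, 0, 0], [0, 0, 0, 0, 0, 0], [0, 0, 0, 0, 0, 0]],
  ],
  claw=-1,
)

```text
time: 11.68
tool_pos: [0.5603, 0.2049, 0.0497]
tool_rot: [-0.0, 0.992, 0.123, 0.001]
contact_force: [0.0, -1.3, 5.7]
gripper_width: 0.556
grasp_force: 61.6
```

Emit:
play_rows(
  steps=[
    [[0, 0, -40, 0, 0, 0], [0, 0, -80, 0, 0, 0], [0, 0, -120, 0, 0, 0], [0, 0, -150, 0, 0, 0], [0, 0, -150, 0, 0, 0], [0, 0, -150, 0, 0, 0], [0, 0, -150, 0, 0, 0]],
  ],
)

```text
time: 12.27
tool_pos: [0.5583, 0.2044, 0.1966]
tool_rot: [0.0, 0.992, 0.123, -0.001]
contact_force: [-0.0, 0.5, -1.4]
gripper_width: 0.553
grasp_force: 62.3
```

```bash
cat >> h.py <<'E'
def helddisc():
    """centre of the held disc relative to the TCP, world axes, from the wrist camera"""
    p,w=wristcloud(); t=manip.state()['tool_pos']; h=w[...,2]-t[2]
    m=(h>.035)&(h<.06)&(np.hypot(w[...,0]-t[0],w[...,1]-t[1])<.05)&(np.arange(w.shape[0])[:,None]<320)
    q=w[m]; zt=np.median(q[:,2]); 
    # front rim of the disc (tool +x side), radius known: fit the centre
    Rt=rot(manip.state()['tool_rot']); a=(q-t)@Rt; a=a[abs(a[:,1])<.010]
    print('disc top over tcp',(zt-t[2]).round(4),'front rim tool x',np.percentile(a[:,0],99).round(4),'=> centre tool x',(np.percentile(a[:,0],99)-.0245).round(4),len(a))
E
python3 - <<'E'
from h import *
helddisc(); heldleg(.15); go((.595,-.307,.2))
E
```

```text
disc top over tcp 0.0517 front rim tool x 0.0241 => centre tool x -0.0004 3776
leg axis (side) [0.5578 0.2019] xmid 0.557 width 0.0361 tcp [0.5576 0.2042 0.195 ] zmin 0.145
t 12.37 pos [0.5576 0.2042 0.195 ] yaw 14.09 w 0.553 F [-0.1  0.5 -1.1] g 62.3
(0.595, -0.307, 0.2) -> [-88.1, 505.0, -4.6] [-0.01, 0.27, 0.09] rows 13
```

Emit:
play_rows(
  steps=[
    [[-88, 505, 0, 0, 0, 0], [-88, 505, 0, 0, 0, 0], [-88, 505, 0, 0, 0, 0], [-88, 505, 0, 0, 0, 0], [-88, 505, 0, 0, 0, 0], [-88, 505, 0, 0, 0, 0], [-88, 505, 0, 0, 0, 0], [-88, 505, 0, 0, 0, 0], [-88, 505, 0, 0, 0, 0], [-88, 505, 0, 0, 0, 0], [-88, 505, 0, 0, 0, 0], [-88, 505, 0, 0, 0, 0]],
  ],
)

```text
time: 13.37
tool_pos: [0.5944, -0.2956, 0.1951]
tool_rot: [-0.001, 0.992, 0.122, -0.002]
contact_force: [2.0, -0.3, -0.4]
gripper_width: 0.556
grasp_force: 62.4
```

Emit:
play_rows(
  steps=[
    [[0, 5, 0, 0, 0, 0], [0, 5, 0, 0, 0, 0], [0, 5, 40, 0, 0, 0], [0, 5, 70, 0, 0, 0], [0, 5, 70, 0, 0, 0], [0, 5, 70, 0, 0, 0], [0, 5, 70, 0, 0, 0]],
  ],
)

```text
time: 13.95
tool_pos: [0.5975, -0.2981, 0.129]
tool_rot: [0.0, 0.992, 0.123, 0.0]
contact_force: [-0.6, -0.7, -0.2]
gripper_width: 0.555
grasp_force: 62.5
```

```bash
python3 - <<'E'
from h import *
helddisc(); 
p,w=sidecloud();t=manip.state()['tool_pos'];
go((.5955,-.307,.079),(.5955,-.307,.073))
E
```

```text
disc top over tcp 0.0492 front rim tool x 0.0232 => centre tool x -0.0013 3752
t 14.05 pos [ 0.5985 -0.2992  0.131 ] yaw 14.13 w 0.555 F [ 0.3 -0.4 -0.4] g 62.5
(0.5955, -0.307, 0.079) -> [-4.9, 6.7, 52.0] [0.18, -0.18, 0.13] rows 2
(0.5955, -0.307, 0.073) -> [-5.0, 6.7, 58.0] [0.18, -0.18, 0.13] rows 2
```

Emit:
play_rows(
  steps=[
    [[-4, 7, 0, 0, 0, 0], [-4, 7, 0, 0, 0, 0], [-4, 7, 0, 0, 0, 0], [-4, 7, 15, 0, 0, 0], [-4, 7, 30, 0, 0, 0], [-4, 7, 40, 0, 0, 0], [-4, 7, 48, 0, 0, 0], [-4, 7, 52, 0, 0, 0], [-4, 7, 52, 0, 0, 0], [-4, 7, 52, 0, 0, 0]],
  ],
)

```text
time: 14.88
tool_pos: [0.5945, -0.3066, 0.0752]
tool_rot: [-0.0, 0.992, 0.123, -0.0]
contact_force: [-0.2, 0.2, -0.6]
gripper_width: 0.555
grasp_force: 62.7
```

```bash
python3 - <<'E'
from h import *
go((.5955,-.307,.073))
E
```

```text
t 14.88 pos [ 0.5945 -0.3066  0.0752] yaw 14.08 w 0.555 F [-0.2  0.2 -0.6] g 62.7
(0.5955, -0.307, 0.073) -> [0.8, 0.6, 2.2] [-0.03, 0.03, 0.08] rows 1
```

In the mouth with no contact force. Release and rise.

Emit:
play_rows(
  steps=[
    [[0, 0, 1, 0, 0, 0], [0, 0, 1, 0, 0, 0], [0, 0, 1, 0, 0, 0], [0, 0, 1, 0, 0, 0], [0, 0, 1, 0, 0, 0], [0, 0, -40, 0, 0, 0], [0, 0, -80, 0, 0, 0], [0, 0, -120, 0, 0, 0], [0, 0, -130, 0, 0, 0], [0, 0, -130, 0, 0, 0]],
  ],
  claw=1,
)

```text
time: 15.72
tool_pos: [0.5972, -0.3084, 0.2128]
tool_rot: [0.003, 0.992, 0.123, 0.004]
contact_force: [-0.1, 0.7, -0.0]
gripper_width: 0.999
grasp_force: 0.0
```

```bash
python3 - <<'E'
from h import *
p,w=wristcloud()
q=w[near(w,(.595,-.307),.1,.145,.05)]; print('placed disc',circ(q),np.percentile(q[:,2],[5,50,95]),len(q))
go((.47,-.05,.2),(.404,.313,.2))
E
```

```text
placed disc (array([ 0.59465564, -0.30849445]), 0.024996328353881835) [0.12309226 0.12527984 0.12646149] 2018
t 15.77 pos [ 0.5959 -0.3075  0.209 ] yaw 14.08 w 1.003 F [-0.7  0.8 -0.7] g 0.0
(0.47, -0.05, 0.2) -> [-59.5, -280.4, 7.7] [0.22, -0.2, 0.08] rows 7
(0.404, 0.313, 0.2) -> [-35.1, -648.6, 6.4] [0.22, -0.2, 0.08] rows 16
```

Emit:
play_rows(
  steps=[
    [[-35, -648, 6, 0, 0, 0], [-35, -648, 6, 0, 0, 0], [-35, -648, 6, 0, 0, 0], [-35, -648, 6, 0, 0, 0], [-35, -648, 6, 0, 0, 0], [-35, -648, 6, 0, 0, 0], [-35, -648, 6, 0, 0, 0], [-35, -648, 6, 0, 0, 0], [-35, -648, 6, 0, 0, 0], [-35, -648, 6, 0, 0, 0], [-35, -648, 6, 0, 0, 0], [-35, -648, 6, 0, 0, 0]],
  ],
)

```text
time: 16.77
tool_pos: [0.4447, 0.1723, 0.1986]
tool_rot: [0.0, 0.992, 0.122, -0.002]
contact_force: [-0.2, -0.2, 0.6]
gripper_width: 0.999
grasp_force: 0.0
```

```bash
python3 - <<'E'
from h import *
go((.404,.3135,.2))
E
```

```text
t 16.77 pos [0.4447 0.1723 0.1986] yaw 14.06 w 0.999 F [-0.2 -0.2  0.6] g 0.0
(0.404, 0.3135, 0.2) -> [-5.2, -146.8, -1.3] [-0.01, 0.22, 0.06] rows 4
```

Emit:
play_rows(
  steps=[
    [[-5, -147, 0, 0, 0, 0], [-5, -147, 0, 0, 0, 0], [-5, -147, 0, 0, 0, 0], [-5, -147, 0, 0, 0, 0], [-5, -147, 0, 0, 0, 0], [-5, -147, 0, 0, 0, 0], [-5, -147, 0, 0, 0, 0]],
  ],
)

```text
time: 17.35
tool_pos: [0.4057, 0.3114, 0.1994]
tool_rot: [0.001, 0.992, 0.123, -0.001]
contact_force: [1.0, -0.2, 0.4]
gripper_width: 1.001
grasp_force: 0.0
```

```bash
python3 - <<'E'
from h import *
ft=np.load('top0.npz');fs=np.load('side0.npz')
i=vision.camera_info('side');ws=cloud(fs['d'],i['K'],rot(i['orientation']),i['eye'])
_,wt=topcloud(ft['p'],ft['d'])
big=[]
for n,ct in [('c1',np.array([.5302,.4229])),('c2',np.array([.4025,.3155]))]:
    for nm,p,w,c in [('top',ft['p'],wt,ct),('side',fs['p'],ws,ct+[.0025,-.001])]:
        m=near(w,c,.025,.06,.052)&(p.min(2)>120); q=w[m][:,:2]-c; r=np.hypot(*q.T)
        f=q[r>.032]; a=np.degrees(np.arctan2(f[:,1],f[:,0]))%360
        print(n,nm,len(q),len(f),'far pts angles',np.percentile(a,[2,25,50,75,98]).round(0),'maxr',r.max().round(3))
    x=cv2.resize(ft['p'][170:265,100:190],None,fx=5,fy=5,interpolation=cv2.INTER_CUBIC)
cv2.imwrite('pics/clips.png',x)
p,w=wristcloud()
q=w[near(w,(.404,.3135),.09,.11,.045)]; c,r=circ(q); print('c2',c,r,len(q))
q=w[near(w,(.5315,.4215),.09,.11,.045)]; print('c1',circ(q),len(q)) if len(q) else 0
for c0 in [(.404,.3135),(.5315,.4215)]:
    q=w[near(w,c0,.025,.06,.052)&(p.min(2)>120)][:,:2]-c0; r=np.hypot(*q.T);f=q[r>.032];a=np.degrees(np.arctan2(f[:,1],f[:,0]))%360
    if len(f): print('wrist',c0,len(f),np.percentile(a,[2,25,50,75,98]).round(0))
go((*c,.047))
E
```

```text
c1 top 94 46 far pts angles [168. 182. 194. 207. 222.] maxr 0.046
c1 side 329 134 far pts angles [165. 170. 186. 205. 223.] maxr 0.047
c2 top 73 43 far pts angles [126. 143. 156. 167. 178.] maxr 0.045
c2 side 257 101 far pts angles [122. 125. 141. 157. 176.] maxr 0.048
c2 [0.40395029 0.31371527] 0.024905317306518553 1864
c1 (array([0.53150592, 0.42140793]), 0.024945980072021486) 2469
wrist (0.404, 0.3135) 108 [134. 142. 151. 163. 175.]
wrist (0.5315, 0.4215) 309 [168. 183. 196. 206. 222.]
t 17.4 pos [0.4062 0.3112 0.1999] yaw 14.02 w 0.998 F [ 0.8 -0.1  0.2] g 0.0
(np.float64(0.4039502868652344), np.float64(0.31371527099609375), 0.047) -> [-1.2, -3.2, 152.9] [0.06, 0.13, 0.02] rows 4
```

View pics/clips.png

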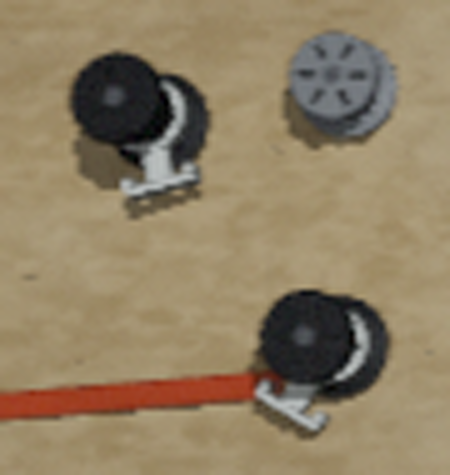

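The crop shows c1's clip pointing down at (160,170) and c2's down and left at (290,400). That gives clip directions of about 195° for c1 and 150° for c2, against a wanted 170°. So c2 turns +20° and c1 turns −25° in world yaw.

Emit:
play_rows(
  steps=[
    [[-1, -3, 40, 0, 0, 0], [-1, -3, 80, 0, 0, 0], [-1, -3, 120, 0, 0, 0], [-1, -3, 145, 0, 0, 0], [-1, -3, 153, 0, 0, 0], [-1, -3, 153, 0, 0, 0], [-1, -3, 153, 0, 0, 0]],
  ],
)

```text
time: 17.98
tool_pos: [0.4058, 0.3146, 0.0493]
tool_rot: [-0.0, 0.993, 0.122, 0.001]
contact_force: [-0.1, 1.3, 0.3]
gripper_width: 1.001
grasp_force: 0.0
```

Emit:
play_rows(
  steps=[
    [[0, 0, 0, 0, 0, 0], [0, 0, 0, 0, 0, 0], [0, 0, 0, 0, 0, 0], [0, 0, 0, 0, 0, 0], [0, 0, 0, 0, 0, 0], [0, 0, 0, 0, 0, 0], [0, 0, 0, 0, 0, 0]],
  ],
  claw=-1,
)

```text
time: 18.57
tool_pos: [0.4066, 0.316, 0.051]
tool_rot: [-0.001, 0.992, 0.123, 0.002]
contact_force: [0.3, -1.0, 5.8]
gripper_width: 0.552
grasp_force: 61.2
```

Emit:
play_rows(
  steps=[
    [[0, 0, -40, 0, 0, 0], [0, 0, -80, 0, 0, 0], [0, 0, -120, 0, 0, 0], [0, 0, -150, 0, 0, 0], [0, 0, -150, 0, 0, 0], [0, 0, -150, 0, 0, 0], [0, 0, -150, 0, 0, 0]],
  ],
)

```text
time: 19.15
tool_pos: [0.4044, 0.3148, 0.1979]
tool_rot: [0.0, 0.992, 0.123, -0.0]
contact_force: [0.6, 0.2, -1.2]
gripper_width: 0.553
grasp_force: 62.1
```

```bash
python3 - <<'E'
from h import *
helddisc(); go((.46,-.283,.2,34))
E
```

```text
disc top over tcp 0.0504 front rim tool x 0.0228 => centre tool x -0.0017 3682
t 19.2 pos [0.4039 0.3145 0.1968] yaw 14.09 w 0.554 F [ 0.  -0.8 -0.6] g 62.1
(0.46, -0.283, 0.2, 34) -> [-91.0, 593.2, -2.6] [0.01, 0.14, -19.91] rows 15
```

Emit:
play_rows(
  steps=[
    [[-91, 593, -3, 0, 0, -20], [-91, 593, -3, 0, 0, -20], [-91, 593, -3, 0, 0, -20], [-91, 593, -3, 0, 0, -20], [-91, 593, -3, 0, 0, -20], [-91, 593, -3, 0, 0, -20], [-91, 593, -3, 0, 0, -20], [-91, 593, -3, 0, 0, -20], [-91, 593, -3, 0, 0, -20], [-91, 593, -3, 0, 0, -20], [-91, 593, -3, 0, 0, -20], [-91, 593, -3, 0, 0, -20]],
  ],
)

```text
time: 20.2
tool_pos: [0.4488, -0.17, 0.1984]
tool_rot: [-0.001, 0.956, 0.293, -0.001]
contact_force: [0.9, -0.3, -0.0]
gripper_width: 0.558
grasp_force: 62.2
```

```bash
python3 - <<'E'
from h import *
go((.46,-.283,.2,34))
E
```

```text
t 20.2 pos [ 0.4488 -0.17    0.1984] yaw 34.06 w 0.558 F [ 0.9 -0.3 -0. ] g 62.2
(0.46, -0.283, 0.2, 34) -> [-54.0, 99.9, -1.9] [-0.19, 0.08, 0.06] rows 3
```

Emit:
play_rows(
  steps=[
    [[-53, 100, 0, 0, 0, 0], [-53, 100, 0, 0, 0, 0], [-53, 100, 0, 0, 0, 0], [-53, 100, 40, 0, 0, 0], [-53, 100, 65, 0, 0, 0], [-53, 100, 65, 0, 0, 0], [-53, 100, 65, 0, 0, 0], [-53, 100, 65, 0, 0, 0]],
  ],
)

```text
time: 20.87
tool_pos: [0.4625, -0.2808, 0.1361]
tool_rot: [-0.0, 0.956, 0.293, -0.0]
contact_force: [0.2, 0.5, 0.2]
gripper_width: 0.553
grasp_force: 62.2
```

```bash
python3 - <<'E'
from h import *
helddisc()
p,w=topcloud()
q=w[near(w,(.4575,-.283),.12,.2,.06)]; 
cv2.imwrite('pics/t5.png',cv2.resize(p[130:260,280:420],None,fx=4,fy=4))
go((.4595,-.283,.078,34))
E
```

```text
disc top over tcp 0.0481 front rim tool x 0.0221 => centre tool x -0.0024 3680
t 20.97 pos [ 0.4635 -0.2814  0.138 ] yaw 34.12 w 0.549 F [-0.1 -0.1  0.4] g 62.2
(0.4595, -0.283, 0.078, 34) -> [-4.3, -1.1, 59.9] [0.19, -0.06, 0.12] rows 2
```

View pics/t5.png

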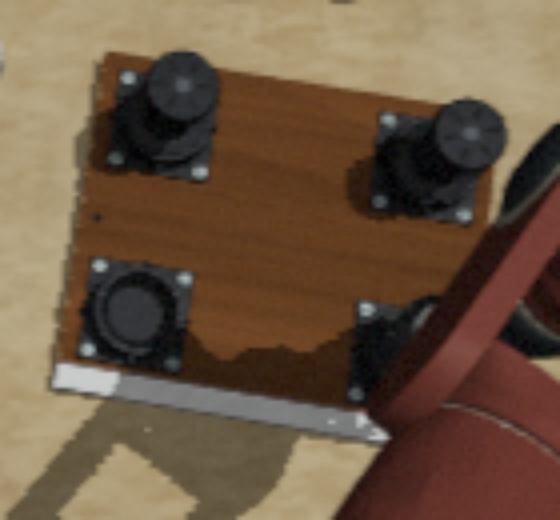

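Both back legs stand in their sockets, at (185,85) and (470,135), and the arm hides the front-right socket. I'll lower c2.

Emit:
play_rows(
  steps=[
    [[-4, -1, 0, 0, 0, 0], [-4, -1, 0, 0, 0, 0], [-4, -1, 0, 0, 0, 0], [-4, -1, 15, 0, 0, 0], [-4, -1, 30, 0, 0, 0], [-4, -1, 45, 0, 0, 0], [-4, -1, 55, 0, 0, 0], [-4, -1, 60, 0, 0, 0], [-4, -1, 60, 0, 0, 0], [-4, -1, 60, 0, 0, 0]],
  ],
)

```text
time: 21.8
tool_pos: [0.4589, -0.2827, 0.0764]
tool_rot: [0.0, 0.956, 0.293, 0.0]
contact_force: [0.8, -0.3, -0.6]
gripper_width: 0.554
grasp_force: 62.2
```

```bash
python3 - <<'E'
from h import *
go((.4595,-.283,.074,34))
E
```

```text
t 21.8 pos [ 0.4589 -0.2827  0.0764] yaw 34.09 w 0.554 F [ 0.8 -0.3 -0.6] g 62.2
(0.4595, -0.283, 0.074, 34) -> [0.3, 0.5, 2.4] [0.06, -0.02, 0.09] rows 1
```

Emit:
play_rows(
  steps=[
    [[0, 0, 1, 0, 0, 0], [0, 0, 1, 0, 0, 0], [0, 0, 1, 0, 0, 0], [0, 0, 1, 0, 0, 0], [0, 0, 1, 0, 0, 0], [0, 0, -40, 0, 0, 0], [0, 0, -80, 0, 0, 0], [0, 0, -120, 0, 0, 0], [0, 0, -130, 0, 0, 0], [0, 0, -130, 0, 0, 0]],
  ],
  claw=1,
)

```text
time: 22.63
tool_pos: [0.4608, -0.2842, 0.2115]
tool_rot: [0.004, 0.956, 0.293, 0.003]
contact_force: [-0.0, -0.2, 0.3]
gripper_width: 0.998
grasp_force: 0.0
```

```bash
python3 - <<'E'
from h import *
p,w=wristcloud()
q=w[near(w,(.459,-.283),.1,.145,.05)]; print('placed disc',circ(q),np.percentile(q[:,2],[5,50,95]),len(q))
go((.5315,.4215,.2,14))
E
```

```text
placed disc (array([ 0.45753711, -0.28539529]), 0.024957498550415038) [0.12306096 0.12526064 0.12653324] 2034
t 22.68 pos [ 0.4595 -0.2832  0.2081] yaw 34.08 w 0.997 F [0.  0.  0.1] g 0.0
(0.5315, 0.4215, 0.2, 14) -> [454.6, -543.3, 6.3] [0.24, -0.12, 20.08] rows 17
```

Emit:
play_rows(
  steps=[
    [[455, -543, 6, 0, 0, 20], [455, -543, 6, 0, 0, 20], [455, -543, 6, 0, 0, 20], [455, -543, 6, 0, 0, 20], [455, -543, 6, 0, 0, 20], [455, -543, 6, 0, 0, 20], [455, -543, 6, 0, 0, 20], [455, -543, 6, 0, 0, 20], [455, -543, 6, 0, 0, 20], [455, -543, 6, 0, 0, 20], [455, -543, 6, 0, 0, 20], [455, -543, 6, 0, 0, 20]],
  ],
)

```text
time: 23.68
tool_pos: [0.5074, 0.2104, 0.1985]
tool_rot: [0.0, 0.992, 0.123, -0.002]
contact_force: [1.1, 0.0, 0.2]
gripper_width: 1.001
grasp_force: 0.0
```

```bash
python3 - <<'E'
from h import *
go((.5315,.4215,.2,14))
E
```

```text
t 23.68 pos [0.5074 0.2104 0.1985] yaw 14.1 w 1.001 F [1.1 0.  0.2] g 0.0
(0.5315, 0.4215, 0.2, 14) -> [74.8, -198.9, -1.9] [0.01, 0.25, 0.1] rows 6
```

Emit:
play_rows(
  steps=[
    [[75, -199, 0, 0, 0, 0], [75, -199, 0, 0, 0, 0], [75, -199, 0, 0, 0, 0], [75, -199, 0, 0, 0, 0], [75, -199, 0, 0, 0, 0], [75, -199, 0, 0, 0, 0], [75, -199, 0, 0, 0, 0], [75, -199, 0, 0, 0, 0], [75, -199, 0, 0, 0, 0]],
  ],
)

```text
time: 24.43
tool_pos: [0.533, 0.4184, 0.2]
tool_rot: [0.001, 0.993, 0.122, -0.001]
contact_force: [-0.3, 0.4, 0.5]
gripper_width: 1.001
grasp_force: 0.0
```

```bash
python3 - <<'E'
from h import *
p,w=wristcloud()
q=w[near(w,(.5315,.4215),.09,.11,.045)]; c,r=circ(q); print('c1',c,r,len(q))
go((*c,.047))
E
```

```text
c1 [0.53205377 0.42174954] 0.024927833557128905 1879
t 24.48 pos [0.5332 0.4182 0.2006] yaw 14.0 w 1.0 F [ 0.3  0.2 -0.7] g 0.0
(np.float64(0.5320537719726562), np.float64(0.4217495422363281), 0.047) -> [-0.1, -3.8, 153.6] [0.05, 0.09, -0.0] rows 4
```

Emit:
play_rows(
  steps=[
    [[0, -4, 40, 0, 0, 0], [0, -4, 80, 0, 0, 0], [0, -4, 120, 0, 0, 0], [0, -4, 145, 0, 0, 0], [0, -4, 153, 0, 0, 0], [0, -4, 153, 0, 0, 0], [0, -4, 153, 0, 0, 0]],
  ],
)

```text
time: 25.07
tool_pos: [0.5334, 0.4234, 0.0501]
tool_rot: [-0.0, 0.993, 0.122, 0.001]
contact_force: [1.0, 0.0, 0.1]
gripper_width: 1.003
grasp_force: 0.0
```

Emit:
play_rows(
  steps=[
    [[0, 0, 0, 0, 0, 0], [0, 0, 0, 0, 0, 0], [0, 0, 0, 0, 0, 0], [0, 0, 0, 0, 0, 0], [0, 0, 0, 0, 0, 0], [0, 0, 0, 0, 0, 0], [0, 0, 0, 0, 0, 0]],
  ],
  claw=-1,
)

```text
time: 25.65
tool_pos: [0.5343, 0.4248, 0.0519]
tool_rot: [-0.001, 0.992, 0.123, 0.002]
contact_force: [-1.1, -1.5, 6.0]
gripper_width: 0.555
grasp_force: 61.1
```

Emit:
play_rows(
  steps=[
    [[0, 0, -40, 0, 0, 0], [0, 0, -80, 0, 0, 0], [0, 0, -120, 0, 0, 0], [0, 0, -150, 0, 0, 0], [0, 0, -150, 0, 0, 0], [0, 0, -150, 0, 0, 0], [0, 0, -150, 0, 0, 0]],
  ],
)

```text
time: 26.23
tool_pos: [0.5321, 0.4235, 0.198]
tool_rot: [0.0, 0.992, 0.123, -0.0]
contact_force: [0.3, 0.1, -1.3]
gripper_width: 0.555
grasp_force: 62.1
```

```bash
python3 - <<'E'
from h import *
helddisc(); go((.491,-.096,.2,-11))
E
```

```text
disc top over tcp 0.05 front rim tool x 0.0229 => centre tool x -0.0016 3639
t 26.28 pos [0.5315 0.4232 0.1965] yaw 14.09 w 0.55 F [-0.7  0.2 -1. ] g 62.1
(0.491, -0.096, 0.2, -11) -> [-165.7, 493.7, -2.5] [0.09, 0.16, 25.09] rows 13
```

Emit:
play_rows(
  steps=[
    [[-165, 494, -3, 0, 0, 25], [-165, 494, -3, 0, 0, 25], [-165, 494, -3, 0, 0, 25], [-165, 494, -3, 0, 0, 25], [-165, 494, -3, 0, 0, 25], [-165, 494, -3, 0, 0, 25], [-165, 494, -3, 0, 0, 25], [-165, 494, -3, 0, 0, 25], [-165, 494, -3, 0, 0, 25], [-165, 494, -3, 0, 0, 25], [-165, 494, -3, 0, 0, 25], [-165, 494, -3, 0, 0, 25]],
  ],
)

```text
time: 27.28
tool_pos: [0.4924, -0.0763, 0.1989]
tool_rot: [-0.0, 0.995, -0.095, -0.002]
contact_force: [0.8, -0.9, -1.1]
gripper_width: 0.553
grasp_force: 62.1
```

```bash
python3 - <<'E'
from h import *
go((.4915,-.096,.2,-11))
E
```

```text
t 27.28 pos [ 0.4924 -0.0763  0.1989] yaw -10.91 w 0.553 F [ 0.8 -0.9 -1.1] g 62.1
(0.4915, -0.096, 0.2, -11) -> [2.9, 19.5, -1.1] [-0.03, 0.23, 0.09] rows 1
```

Emit:
play_rows(
  steps=[
    [[3, 18, 0, 0, 0, 0], [3, 18, 0, 0, 0, 0], [3, 18, 40, 0, 0, 0], [3, 18, 65, 0, 0, 0], [3, 18, 65, 0, 0, 0], [3, 18, 65, 0, 0, 0], [3, 18, 65, 0, 0, 0]],
  ],
)

```text
time: 27.87
tool_pos: [0.4941, -0.0925, 0.1371]
tool_rot: [-0.0, 0.996, -0.095, 0.0]
contact_force: [0.9, -0.2, -1.0]
gripper_width: 0.554
grasp_force: 62.2
```

```bash
python3 - <<'E'
from h import *
helddisc()
go((.4915,-.096,.077,-11))
E
```

```text
disc top over tcp 0.0475 front rim tool x 0.0215 => centre tool x -0.003 3657
t 27.92 pos [ 0.4948 -0.0928  0.1381] yaw -10.86 w 0.558 F [ 0.8  0.2 -0. ] g 62.2
(0.4915, -0.096, 0.077, -11) -> [-2.8, 3.8, 61.1] [0.01, -0.13, 0.14] rows 2
```

Emit:
play_rows(
  steps=[
    [[-3, 4, 0, 0, 0, 0], [-3, 4, 0, 0, 0, 0], [-3, 4, 0, 0, 0, 0], [-3, 4, 15, 0, 0, 0], [-3, 4, 30, 0, 0, 0], [-3, 4, 45, 0, 0, 0], [-3, 4, 56, 0, 0, 0], [-3, 4, 61, 0, 0, 0], [-3, 4, 61, 0, 0, 0], [-3, 4, 61, 0, 0, 0]],
  ],
)

```text
time: 28.75
tool_pos: [0.4914, -0.0968, 0.0772]
tool_rot: [0.0, 0.995, -0.095, 0.001]
contact_force: [-0.8, -0.1, 5.3]
gripper_width: 0.555
grasp_force: 62.6
```

```bash
python3 - <<'E'
from h import *
go((.4915,-.096,.074,-11))
E
```

```text
t 28.75 pos [ 0.4914 -0.0968  0.0772] yaw -10.93 w 0.555 F [-0.8 -0.1  5.3] g 62.6
(0.4915, -0.096, 0.074, -11) -> [-0.1, -0.8, 3.2] [0.0, -0.16, 0.07] rows 1
```

Light contact of 5 N; the leg is nearly home. Release, rise, and move the arm aside.

Emit:
play_rows(
  steps=[
    [[0, 0, 1, 0, 0, 0], [0, 0, 1, 0, 0, 0], [0, 0, 1, 0, 0, 0], [0, 0, 1, 0, 0, 0], [0, 0, 1, 0, 0, 0], [0, 0, -40, 0, 0, 0], [0, 0, -80, 0, 0, 0], [0, 0, -120, 0, 0, 0], [0, 0, -130, 0, 0, 0], [0, 0, -130, 0, 0, 0]],
  ],
  claw=1,
)

```text
time: 29.58
tool_pos: [0.4926, -0.0973, 0.2107]
tool_rot: [0.001, 0.995, -0.095, 0.004]
contact_force: [0.4, 0.8, -1.1]
gripper_width: 1.0
grasp_force: 0.0
```

Emit:
play_rows(
  steps=[
    [[0, -300, -20, 0, 0, 0], [0, -300, -20, 0, 0, 0], [0, -300, -20, 0, 0, 0], [0, -300, -20, 0, 0, 0], [0, -300, -20, 0, 0, 0], [0, -300, -20, 0, 0, 0], [0, -300, -20, 0, 0, 0], [0, -300, -20, 0, 0, 0], [0, -300, -20, 0, 0, 0], [0, -300, -20, 0, 0, 0], [0, -300, -20, 0, 0, 0]],
  ],
)

```text
time: 30.5
tool_pos: [0.5462, 0.1968, 0.2239]
tool_rot: [0.001, 0.995, -0.096, -0.001]
contact_force: [-0.3, -0.8, -1.0]
gripper_width: 0.999
grasp_force: 0.0
```

```bash
python3 - <<'E'
from h import *
p,w=topcloud();cv2.imwrite('pics/t6.png',cv2.resize(p[120:260,270:430],None,fx=4,fy=4))
for n,c in [('BL',(.626,-.119)),('BR',(.593,-.3065)),('FL',(.488,-.095)),('FR',(.4575,-.283))]:
    q=w[near(w,c,.115,.14,.04)];cc,r=circ(q);print(n,cc.round(4),(cc-c).round(4),r.round(4),np.median(q[:,2]).round(4),'range',np.percentile(q[:,2],[5,95]).round(4))
    if n[0]=='F':
        f=w[near(w,cc,.05,.09,.052)&(p.min(2)>120)][:,:2]-cc; f=f[np.hypot(*f.T)>.032]; a=np.degrees(np.arctan2(f[:,1],f[:,0]))%360; print('  clip',np.percentile(a,[2,50,98]).round(),len(a),'want 170')
for n,c in [('s1',(.5494,.316)),('s2',(.5503,.0808))]:
    q=w[near(w,c,.05,.072,.04)]
    if len(q): print(n,circ(q))
E
```

```text
Traceback (most recent call last):
AttributeError: 'float' object has no attribute 'round'
```

View pics/t6.png

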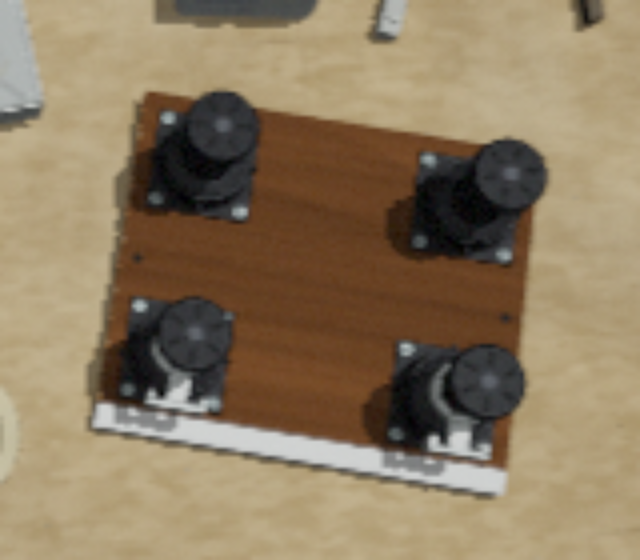

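All four legs stand in their sockets, and both clips, at (180,395) and (460,440), point to the white strip. I'll confirm the heights before handing in.

```bash
python3 - <<'E'
from h import *
p,w=topcloud()
for n,c in [('BL',(.626,-.119)),('BR',(.593,-.3065)),('FL',(.488,-.095)),('FR',(.4575,-.283))]:
    q=w[near(w,c,.115,.14,.04)];cc,r=circ(q);print(n,cc.round(4),(cc-c).round(4),round(r,4),np.percentile(q[:,2],[5,50,95]).round(4))
    if n[0]=='F':
        f=w[near(w,cc,.05,.09,.052)&(p.min(2)>110)][:,:2]-cc; f=f[np.hypot(*f.T)>.032]
        a=np.degrees(np.arctan2(f[:,1],f[:,0]))%360; print('  clip',np.percentile(a,[2,50,98]).round(),len(a))
print(manip.state()['time'])
E
```

```text
BL [ 0.6258 -0.1178] [-0.0002  0.0012] 0.0255 [0.1231 0.1274 0.131 ]
BR [ 0.5928 -0.306 ] [-0.0002  0.0005] 0.0254 [0.1229 0.1271 0.1309]
FL [ 0.4871 -0.0958] [-0.0009 -0.0008] 0.0249 [0.1233 0.1272 0.1305]
  clip [145. 172. 196.] 41
FR [ 0.4558 -0.2828] [-0.0017  0.0002] 0.0252 [0.1224 0.1271 0.1304]
  clip [144. 172. 197.] 50
30.6
```

All heights are level with home, centres are within 2 mm and the clips are at about 171°, so I'm handing in.

```bash
python3 -c "
from plant import order
print(order.job_done())"
```

```text
the job is handed in; nothing more can be done
None
```

I handed the job in at about 31 s (no verdict returned): all four tall legs measured home and centred within 2 mm, both clips point to the front edge, and I never touched the grey legs (their final position wasn't re-measured).

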